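# Check a bearing housing's bore with a double-ended plug gauge

## Task

Check the bore of the grey bearing housing with the double-ended plug gauge: take the gauge from its wooden cradle and slide its long, thinner go end all the way in until its flange seats against the housing under a light push. Then draw it out, turn the gauge round and hold the short, thicker no-go end squarely against the mouth of the bore with a light steady push of 5 to 10 N for a full second, so that you feel it refuse; never press with more than 30 N. Finally lay the gauge down in its cradle, either way round, let go only once it rests there, and leave the other things on the desk alone.

Things in the scene. Friction and masses are not known exactly. Their poses are not given: they have to be found in the camera images.
- gauge: Double-ended metal plug gauge, rigid, 0.18-0.36 kg, balanced about its origin, 120 mm long on its x axis, lying level in the cradle. Origin: on the axis, mid-handle. Handle 20 x 20 mm square, x -35 to 35 mm, flat sides upright. Round flanges 32 mm across, 35 to 39 mm from the origin. Go end (+x): 23 mm diameter, x 39 to 67, edge broken by 0.8 mm. No-go end (-x): 28 mm diameter, x -39 to -53.
- go_shoulder (a point): On the gauge's axis, in the plane of the flange face at the root of the go end (gauge x = +39 mm). It meets bore_mouth when the go end is fully in. Axes as the gauge's.
- go_tip (a point): Centre of the free end face of the go end (gauge x = +67 mm). Axes as the gauge's.
- nogo_face (a point): Centre of the free end face of the no-go end (gauge x = -53 mm). Axes as the gauge's.
- bracket: Grey bearing housing, rigid, fixed on a 100 x 110 mm packing board 3 to 14 mm thick. Origin: centre of the underside. Base plate 90 (x) x 100 x 10 mm; on its middle a block 36 (x) x 50 mm, top 90 mm above the origin. One level blind bore along x, 24 mm diameter, 36 mm deep, mouth (1 mm chamfer) in the block's -x face. Yaw 1.88 to 2.58 rad: the mouth faces away from the robot and to its right.
- bore_mouth (a point): Centre of the bore's mouth, in the block's -x face (housing x = -18 mm), 65 mm above its origin, 68 to 79 mm above the desk. Axes as the housing's: a plug goes in along +x.
- cradle: Wooden cradle fixed to the desk; yaw 1.73 to 2.73 rad. Origin: centre of the underside. Base 90 (x) x 64 x 8 mm; two slotted uprights 8 mm thick, about 51 mm high, at x = +26 and -26 mm (44 mm free between them for the fingers). Slots run along x, 25 mm wide, flared to 41 mm at the top, floor 35 mm above the desk; the gauge's handle rests in both.
- seat (a point): On the cradle, 45 mm above its origin, axes as the cradle's: where the gauge's origin lies when the gauge rests in the slots, either way round. The gauge's flanges are then outside the uprights with 5 mm of play each way along x, and 2.5 mm across.
- mug: White mug, 80 mm across, 95 mm high, with a handle; bystander. Origin at the centre of its underside.
- tape: Roll of clear tape lying flat, 84 mm across, 24 mm high; bystander. Origin at the centre of its underside.
- pen_pot: Square black pen pot 60 x 60 mm, pens reach 150 mm up; bystander. Origin at the centre of its underside.
Things that resemble listed ones, but are neither listed nor needed, are in the scene too. Of the things that look like the gauge, the middle-sized one is meant.

How it is judged:
By the outcome, as a careful person would: the job done as asked, in the order asked, and still so for the second after the job is handed in, with the robot touching nothing.
It also fails if it takes over 72 s, if anything falls off the work surface, if the arm or the gripper's body presses on something with over 40 N, if the wrist force passes 120 N, or if a joint passes its speed limit or range.

## Robot

A 7-joint arm with a two-finger parallel gripper is mounted at the origin on the work surface. World frame = base frame: x ahead of the robot, y to its left, z up, the work surface at z = 0. Lengths are in m, angles in degrees, forces in N, time in s.
With the tool pointing down it reaches from about 0.425 to 0.8 m from the base axis. Payload 8.3 kg.
Tool frame: the origin (TCP) lies at the very end of the fingers, on their centre line; the grasp point (between the pads) lies 19 mm behind it (r.grasp_offset is the distance from the TCP to the grasp point, in m); z points along the fingers, y is the line along which they close (so a half turn about z gives the same grasp; the last joint's range is limited). The gripper opens to 85 mm and grips with 20 to 120 N. Pads are 22 mm wide; open, the fingers measure 114 mm over their backs; the gripper's body (76 mm by 85 mm) begins 54 mm behind the grasp point. The pads swing forward as they close: fully open they stand 13 mm farther back than shut.
Start: joints at [63.146, 21.967, 0.94, 78.501, -0.361, 79.538, -2.664], TCP at [0.247, -0.574, 0.231] pointing down, gripper open.
Joint ranges: [-169.22, 169.22], [-14.56, 117.87], [-87.37, 89.26], [10.42, 133.3], [-82.24, 262.24], [0.94, 117.77], [-172.7, 172.7]. Speed limits (degrees/s): [136.94, 136.94, 172.46, 172.46, 180, 180, 180].

## Interface

Orientations are given as [roll, pitch, yaw] about the fixed x, y, z axes, in that order (R = Rz(yaw) Ry(pitch) Rx(roll)).
In Python, from bench import sensors, optics, r gives the robot as it stands.
- The arm moves only by the tool arm_command, never from a script. Its argument "plan" is a list of rows, each an object of numbers: "fingers": the finger opening in cm, from 0 to 8.54; "tx", "ty", "tz": the shift along the tool's x, y, z in cm; "turn": the turn about the tool's z in rad. In form: [{"fingers": .., "tx": .., "ty": .., "tz": .., "turn": ..}, ...]. A call has exactly 10 rows; each row is the pose to reach, as a shift and turn from the pose commanded when the call began, along the tool's axes at that moment; what a row does not reach only later rows make up. A row lasts 1/8 s, in which the tool goes at most 62.5 mm and 10.7 degrees, less where a joint would pass 70% of its speed; a pose out of reach is approached as far as the arm can. A call with a gripper value outside its range is refused whole. The fingers move at their own pace and stop on an object; "grip_force" is the grip in N (left out, the last holds). Time passes only in rows, so rows that repeat a pose let the fingers close, or fill a call up. It gives the time, the measured TCP pose, the force, the opening and the grip force at its end, in the units of the state.
- sensors.get_state(): the state, without advancing time (a new reading comes with each control period).
- optics.read_camera(name): name is "side" or "top" or "wrist"; returns (picture, depth): 480x640x3 uint8, red, green, blue; 480x640 float32, m along the optical axis (not along the pixel's ray), 0 where there is no reading.
- optics.camera_info(name): a dict with "K" (3x3 intrinsics, pixels), "dist" ([k1, k2, p1, p2, k3] as OpenCV has them; the pictures are not rectified), "camera_from_world" (4x4, takes a point from world to camera coordinates); the wrist camera has in their place "T_tool_cam" (4x4, takes a point from camera to tool coordinates, whose origin is the TCP and whose axes are the flange's). Camera axes: x right, y down, z forward; pixel columns grow to the right and rows downward; lengths in m; the calibration is good to about 2 mm. A picture is of the moment at which its call begins: read the wrist's pose just before it. camera_info takes no time and is no camera call.
- r.sign_off(): hands the job in; it is judged then, once.
The state is a dict: "time": time; "joints": joint angles; "joint_vel": joint speeds; "joint_efforts": joint torques, N m; "position": TCP position; "tcp_rot": TCP orientation; "ft_force": force on the tool from outside, world axes, zero at the start; "torque": the same for the moment, N m; "finger_gap": opening from 0.0 (shut) to 1.0 (fully open); "grip_force": force on a finger pad.
Only numpy, scipy, OpenCV 4.12 (cv2) and the standard library are available. Lean on these libraries where they do the work, as an engineer would, in place of code of your own. Each camera call takes 0.05 s, during which the arm holds its last target. There are 200 camera calls.

## Working session

There is one attempt and no reset: what is moved stays moved. The work goes in short steps, Python scripts to look and compute and a tool call to move; the robot and the scene stay as the last step left them, time stands still between calls to the robot, and variables do not carry over. Pictures are saved under pics/ and viewed, at most 10 in all, crops included, and the job is handed in when it is done.

Besides the shell and the picture viewer there is one more tool, called after ">>>" as a command line: name --argument value ..., lists and objects as JSON in quotes. arm_command: Moves the arm, as the interface text tells. Its arguments: {"type":"object","properties":{"plan":{"type":"array"},"grip_force":{"type":"number"}},"required":["plan"]}

```bash
ls; mkdir -p pics; python3 - <<'E'
from bench import sensors, optics, r
import cv2,numpy as np
print(sensors.get_state(), r.grasp_offset)
for n in ("top","side","wrist"):
    i=optics.camera_info(n); print(n,{k:np.round(v,4).tolist() for k,v in i.items() if k in("K","dist","camera_from_world","T_tool_cam")})
    p,d=optics.read_camera(n); np.savez(f"pics/{n}0.npz",p=p,d=d); cv2.imwrite(f"pics/{n}0.png",p[:,:,::-1])
E
```

```text
pics
{'time': 0.0, 'joints': array([63.14495453, 22.01686049,  0.93954307, 78.56159449, -0.36175112,
       79.53612404, -2.66408846]), 'joint_vel': array([ 0.02184517,  0.10923651, -0.05463133,  0.04943008,  0.08640615,
       -0.01439755,  0.02589908]), 'joint_efforts': array([-3.11938011e-04, -6.27596569e+01,  8.44191313e-01, -3.71826339e+01,
        1.65248907e-02,  1.40644633e-02,  6.35790940e-06]), 'position': array([ 0.24655635, -0.57377584,  0.23025928]), 'tcp_rot': array([-1.79888263e+02,  1.79109544e-03,  2.32535317e+01]), 'ft_force': array([0.80125188, 0.14787559, 0.92854027]), 'torque': array([-0.01792041, -0.01521933, -0.01785251]), 'grip_force': 0.0, 'finger_gap': 1.0006291907770828} 0.0187
top {'K': [[439.9362, 0.0, 325.8902], [0.0, 439.9362, 235.646], [0.0, 0.0, 1.0]], 'dist': [0.0141, 0.0, 0.0, 0.0, 0.0], 'camera_from_world': [[0.1129, -0.9936, 0.0061, -0.0089], [-0.9706, -0.1116, -0.2132, 0.6315], [0.2125, 0.0182, -0.977, 0.757], [0.0, 0.0, 0.0, 1.0]]}
side {'K': [[454.838, 0.0, 319.3189], [0.0, 454.838, 241.171], [0.0, 0.0, 1.0]], 'dist': [-0.0712, 0.0, 0.0, 0.0, 0.0], 'camera_from_world': [[0.9729, -0.2314, 0.0028, -0.5933], [-0.1395, -0.596, -0.7908, 0.1985], [0.1847, 0.7689, -0.6121, 0.8344], [0.0, 0.0, 0.0, 1.0]]}
wrist {'K': [[415.8808, 0.0, 319.2999], [0.0, 415.8808, 232.1749], [0.0, 0.0, 1.0]], 'dist': [0.0045, 0.0, 0.0, 0.0, 0.0], 'T_tool_cam': [[0.0007, -0.954, -0.2997, 0.0761], [1.0, 0.0005, 0.0006, 0.0006], [-0.0004, -0.2997, 0.954, -0.142], [0.0, 0.0, 0.0, 1.0]]}
```

View pics/top0.png

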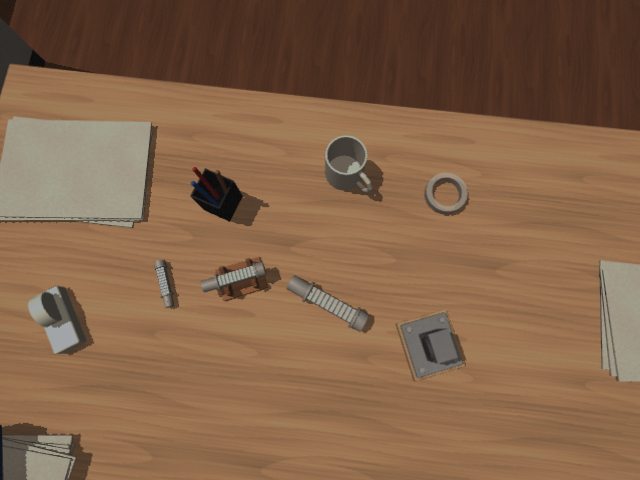

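View pics/side0.png

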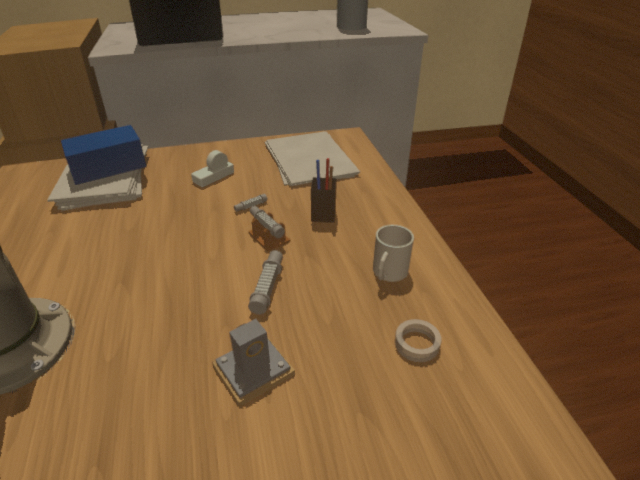

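The top view shows the gauge in its cradle at about (237,278), the smaller lookalike at (165,284) and the larger at (328,303). The housing is at (432,345) with its mouth facing up-right. The side view shows the cradle at (268,225) and the bore at (255,350).

```bash
cat > h.py <<'E'
import numpy as np, cv2
from bench import sensors, optics, r
from scipy.spatial.transform import Rotation as Ro
def cam(n, st=None):
    i=optics.camera_info(n); K=np.array(i["K"]); D=np.array(i["dist"],float)
    if n=="wrist":
        T=np.eye(4); T[:3,:3]=Ro.from_euler("xyz",st["tcp_rot"],degrees=True).as_matrix(); T[:3,3]=st["position"]
        W=T@np.array(i["T_tool_cam"])
    else: W=np.linalg.inv(np.array(i["camera_from_world"]))
    return K,D,W
def rays(c,uv):
    K,D,W=c; q=cv2.undistortPoints(np.array(uv,float).reshape(-1,1,2),K,D).reshape(-1,2)
    return W[:3,3],np.c_[q,np.ones(len(q))]@W[:3,:3].T   # unit depth
def onplane(c,uv,z):
    o,d=rays(c,uv); return o+d*((z-o[2])/d[:,2])[:,None]
def cross(c1,uv1,c2,uv2):
    o1,d1=rays(c1,[uv1]);o2,d2=rays(c2,[uv2]);d1=d1[0];d2=d2[0]
    s=np.linalg.lstsq(np.c_[d1,-d2],o2-o1,rcond=None)[0]
    a=o1+s[0]*d1;b=o2+s[1]*d2; return (a+b)/2,np.linalg.norm(a-b)
def cloud(c,d):
    v,u=np.mgrid[:480,:640]; o,dr=rays(c,np.c_[u.ravel(),v.ravel()]); P=o+dr*d.reshape(-1,1)
    P[d.ravel()==0]=np.nan; return P.reshape(480,640,3)
def proj(c,P):
    K,D,W=c; V=np.linalg.inv(W); return cv2.projectPoints(np.array(P,float).reshape(-1,1,3),cv2.Rodrigues(V[:3,:3])[0],V[:3,3],K,D)[0].reshape(-1,2)
def grab(n,name):
    st=sensors.get_state(); p,d=optics.read_camera(n); np.savez(f"pics/{name}.npz",p=p,d=d,pos=st["position"],rot=st["tcp_rot"]); cv2.imwrite(f"pics/{name}.png",p[:,:,::-1]); return p,d,cam(n,st)
E
python3 - <<'E'
from h import *
f=np.load("pics/top0.npz");p,d=f["p"],f["d"];c=cam("top");P=cloud(c,d)
print("desk",np.nanmedian(P[300:310,500:560,2]), np.nanmedian(P[200:210,290:310,2]))
hsv=cv2.cvtColor(p,cv2.COLOR_RGB2HSV)
for nm,(u0,v0,u1,v1) in dict(gauge=(195,250,275,305),house=(395,305,470,385),big=(285,270,372,335),small=(150,255,178,312)).items():
    m=np.zeros((480,640),bool);m[v0:v1,u0:u1]=1
    m&=(hsv[...,1]<70); 
    n,l,s,_=cv2.connectedComponentsWithStats(m.astype(np.uint8)); k=1+np.argmax(s[1:,4]); m=l==k
    Q=P[m];Q=Q[np.isfinite(Q[:,2])]
    if nm=="house":
        T=Q[Q[:,2]>.085]; print("top z",np.median(T[:,2]))
        for lo,hi in((.085,.12),(.01,.035)):
            T=Q[(Q[:,2]>lo)&(Q[:,2]<hi)]; b=cv2.minAreaRect(T[:,:2].astype(np.float32)*1000); print(lo,np.median(T[:,2]),b)
    else:
        rc=cv2.minAreaRect(np.argwhere(m)[:,::-1].astype(np.float32)); print(nm,rc,"z hi",np.percentile(Q[:,2],[50,90]))
        bx=cv2.boxPoints(rc); 
        for z in(.045,.06): 
            b=cv2.minAreaRect(onplane(c,bx,z)[:,:2].astype(np.float32)*1000); print("  plane",z,b)
E
```

```text
desk -0.00062055754427226 -0.000552385008706191
gauge ((232.5607452392578, 277.02252197265625), (15.802896499633789, 65.62088012695312), 73.44293212890625) z hi [0.05427636 0.05733694]
  plane 0.045 ((533.9365234375, 229.0670166015625), (30.426626205444336, 123.0129623413086), 23.425243377685547)
  plane 0.06 ((532.4730224609375, 225.78945922851562), (29.876300811767578, 120.78797149658203), 23.425249099731445)
top z 0.10127659731988242
0.085 0.10127659731988242 ((452.79840087890625, -154.69810485839844), (49.97513961791992, 42.37484359741211), 22.52512550354004)
0.01 0.021718182468859037 ((452.74456787109375, -157.1457061767578), (101.135009765625, 90.49512481689453), 22.7058162689209)
big ((327.10650634765625, 301.88397216796875), (86.25800323486328, 21.468996047973633), 28.523120880126953) z hi [0.03473989 0.0384532 ]
  plane 0.045 ((508.0435791015625, 47.357784271240234), (161.41934204101562, 40.190372467041016), 68.06629943847656)
  plane 0.06 ((507.04840087890625, 47.36688232421875), (158.4996795654297, 39.46342468261719), 68.06629943847656)
small ((163.59999084472656, 283.3000183105469), (47.49326705932617, 12.36221694946289), 77.90524291992188) z hi [0.01894965 0.02173433]
  plane 0.045 ((508.067626953125, 355.8235168457031), (92.29398345947266, 22.895732879638672), 22.626909255981445)
  plane 0.06 ((507.072021484375, 350.2532653808594), (90.6246109008789, 22.481590270996094), 22.62689781188965)
```

>>> arm_command --plan '[{"fingers":8.5,"tx":35,"ty":-16,"tz":3,"turn":1.58},{"fingers":8.5,"tx":35,"ty":-16,"tz":3,"turn":1.58},{"fingers":8.5,"tx":35,"ty":-16,"tz":3,"turn":1.58},{"fingers":8.5,"tx":35,"ty":-16,"tz":3,"turn":1.58},{"fingers":8.5,"tx":35,"ty":-16,"tz":3,"turn":1.58},{"fingers":8.5,"tx":35,"ty":-16,"tz":3,"turn":1.58},{"fingers":8.5,"tx":35,"ty":-16,"tz":3,"turn":1.58},{"fingers":8.5,"tx":35,"ty":-16,"tz":3,"turn":1.58},{"fingers":8.5,"tx":35,"ty":-16,"tz":3,"turn":1.58},{"fingers":8.5,"tx":35,"ty":-16,"tz":3,"turn":1.58}]'

```text
time: 1.4
position: [0.5051, -0.2888, 0.201]
tcp_rot: [180.0, 0.0, -67.2]
ft_force: [-0.4, -0.9, 0.3]
finger_gap: 0.992
grip_force: 0.0
```

```bash
python3 - <<'E'
from h import *
grab("wrist","w1"); s=sensors.get_state(); print(s["time"],s["position"],s["tcp_rot"],s["joints"])
E
```

```text
1.45 [ 0.50502566 -0.28896653  0.20107034] [ 1.79978721e+02  1.99803613e-02 -6.70750419e+01] [  25.46456135   17.51817141    1.47826775   88.3356196    -0.45895109
   74.18116182 -130.07540522]
```

View pics/w1.png

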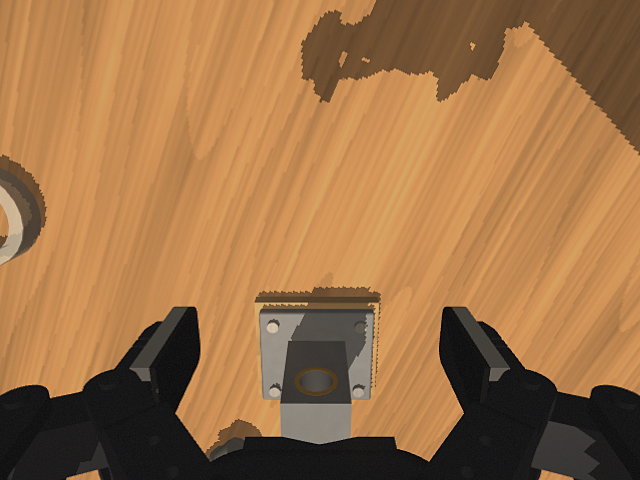

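The wrist view shows the bore with its chamfer ring at about (316,381), the block's front top edge along row 404, and the base plate between columns 260 and 374.

```bash
python3 - <<'E'
from h import *
f=np.load("pics/w1.npz");p,d=f["p"],f["d"];c=cam("wrist",dict(position=f["pos"],tcp_rot=f["rot"]));P=cloud(c,d)
hsv=cv2.cvtColor(p,cv2.COLOR_RGB2HSV)
m=np.zeros((480,640),np.uint8);m[360:402,288:348]=(hsv[360:402,288:348,1]>90)
pts=np.argwhere(m)[:,::-1].astype(np.float32); print(len(pts))
hull=cv2.convexHull(pts); e=cv2.fitEllipse(hull); print("ellipse",e)
top=P[408:430,290:345].reshape(-1,3); print("top z",np.nanmedian(top[:,2]))
face=P[345:402,285:350]; mm=(m[345:402,285:350]==0); mm[12:,12:52]=0
Q=face[mm]; Q=Q[np.isfinite(Q[:,0])&(Q[:,2]>.03)&(Q[:,2]<.097)]
vx,vy,x0,y0=cv2.fitLine((Q[:,:2]).astype(np.float32),cv2.DIST_HUBER,0,.01,.01).ravel(); print("face dir deg",np.degrees(np.arctan2(vy,vx)),x0,y0,len(Q))
n=np.array([-vy,vx,0]); o,dr=rays(c,[e[0]]); t=(n@(np.array([x0,y0,0])-o))/(n@dr[0]); print("mouth",o+t*dr[0])
bp=P[305:400,255:380].reshape(-1,3); bp=bp[np.isfinite(bp[:,0])&(bp[:,2]>.015)&(bp[:,2]<.03)]; print("plate",np.median(bp[:,2]),cv2.minAreaRect(bp[:,:2].astype(np.float32)*1000))
T=P.reshape(-1,3);T=T[(abs(T[:,2]-np.nanmedian(top[:,2]))<.003)&(np.hypot(T[:,0]-.453,T[:,1]+.157)<.05)];print("blk",cv2.minAreaRect(T[:,:2].astype(np.float32)*1000))
# side/top cross-check of mouth
fs=np.load("pics/side0.npz")["p"]; hs=cv2.cvtColor(fs,cv2.COLOR_RGB2HSV)
# brown ring in side
q=proj(cam("side"),[o+t*dr[0]]); print("side expected",q)
u,v=q[0].astype(int); w=hs[v-14:v+14,u-14:u+14]; k=np.argwhere((w[...,1]>90)); 
E
python3 - <<'E'
import cv2
p=cv2.imread("pics/side0.png")[310:400,200:305]; cv2.imwrite("pics/sc.png",cv2.resize(p,None,fx=6,fy=6,interpolation=cv2.INTER_CUBIC))
E
```

```text
433
ellipse ((315.6947326660156, 380.8950500488281), (28.37850570678711, 43.422611236572266), 89.88587188720703)
top z 0.10166277770885856
face dir deg 22.562088 0.45851454 -0.17419018 1593
mouth [ 0.45899053 -0.17399241  0.07711104]
plate 0.02171355158427357 ((452.2267150878906, -157.93846130371094), (100.27181243896484, 90.7396240234375), 22.940231323242188)
blk ((452.60516357421875, -158.39608764648438), (49.98358917236328, 36.07798767089844), 22.41657066345215)
side expected [[254.17483671 349.71558129]]
```

View pics/sc.png

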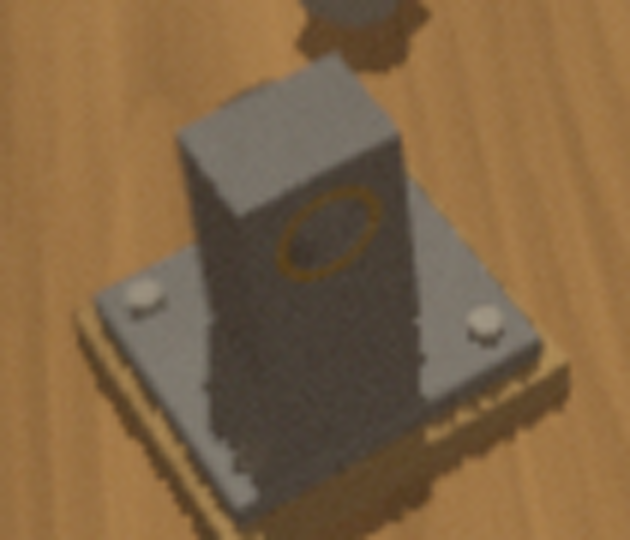

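The side crop confirms the chamfer ring: its centre is at full-image (254.8,348.7), within 1 px of the wrist measurement. Next I look at the cradle.

>>> arm_command --plan '[{"fingers":8.5,"tx":-46.4,"ty":-22.7,"tz":0,"turn":-1.75},{"fingers":8.5,"tx":-46.4,"ty":-22.7,"tz":0,"turn":-1.75},{"fingers":8.5,"tx":-46.4,"ty":-22.7,"tz":0,"turn":-1.75},{"fingers":8.5,"tx":-46.4,"ty":-22.7,"tz":0,"turn":-1.75},{"fingers":8.5,"tx":-46.4,"ty":-22.7,"tz":0,"turn":-1.75},{"fingers":8.5,"tx":-46.4,"ty":-22.7,"tz":0,"turn":-1.75},{"fingers":8.5,"tx":-46.4,"ty":-22.7,"tz":0,"turn":-1.75},{"fingers":8.5,"tx":-46.4,"ty":-22.7,"tz":0,"turn":-1.75},{"fingers":8.5,"tx":-46.4,"ty":-22.7,"tz":0,"turn":-1.75},{"fingers":8.5,"tx":-46.4,"ty":-22.7,"tz":0,"turn":-1.75}]'

```text
time: 2.7
position: [0.5346, 0.2291, 0.2011]
tcp_rot: [-179.9, -0.0, 33.7]
ft_force: [0.7, -0.4, -0.6]
finger_gap: 0.999
grip_force: 0.0
```

>>> arm_command --plan '[{"fingers":8.5,"tx":0,"ty":0,"tz":0,"turn":-1.4},{"fingers":8.5,"tx":0,"ty":0,"tz":0,"turn":-1.4},{"fingers":8.5,"tx":0,"ty":0,"tz":0,"turn":-1.4},{"fingers":8.5,"tx":0,"ty":0,"tz":0,"turn":-1.4},{"fingers":8.5,"tx":0,"ty":0,"tz":0,"turn":-1.4},{"fingers":8.5,"tx":0,"ty":0,"tz":0,"turn":-1.4},{"fingers":8.5,"tx":0,"ty":0,"tz":0,"turn":-1.4},{"fingers":8.5,"tx":0,"ty":0,"tz":0,"turn":-1.4},{"fingers":8.5,"tx":0,"ty":0,"tz":0,"turn":-1.4},{"fingers":8.5,"tx":0,"ty":0,"tz":0,"turn":-1.4}]'

```text
time: 3.95
position: [0.5353, 0.2264, 0.2013]
tcp_rot: [-180.0, -0.0, 113.1]
ft_force: [-0.0, -0.1, -0.0]
finger_gap: 0.996
grip_force: 0.0
```

```bash
python3 - <<'E'
from h import *
grab("wrist","w2"); s=sensors.get_state(); print(s["time"],s["position"],s["tcp_rot"],s["joints"])
E
```

```text
4.0 [0.53535285 0.22651224 0.2013894 ] [ 1.79990944e+02 -7.84146009e-04  1.13156874e+02] [  5.66505244  22.53556147 -41.72710273  86.86445219  15.21667224
  76.39447805 -14.31573435]
```

View pics/w2.png

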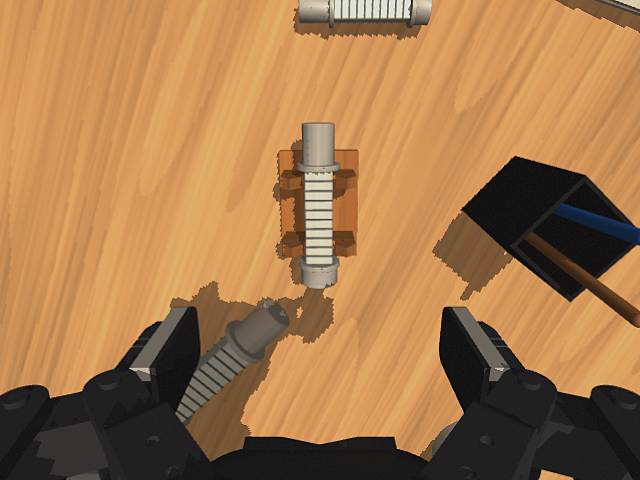

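The wrist view shows the gauge from (318,123), the long go end pointing along tool +x, to the no-go end at (319,287). The flanges are near rows 168 and 263 and the uprights near rows 180 and 245. The pen pot is well clear to the right.

```bash
python3 - <<'E'
from h import *
f=np.load("pics/w2.npz");p,d=f["p"],f["d"];c=cam("wrist",dict(position=f["pos"],tcp_rot=f["rot"]));P=cloud(c,d)
hsv=cv2.cvtColor(p,cv2.COLOR_RGB2HSV)
m=np.zeros((480,640),np.uint8);m[115:292,296:342]=(hsv[115:292,296:342,1]<75)&(hsv[115:292,296:342,2]>60)
n,l,s,_=cv2.connectedComponentsWithStats(m);k=1+np.argmax(s[1:,4]);m=l==k;print(s[k])
for v in(130,150,160,167,185,200,215,230,250,262,270,280,285):
    u=np.where(m[v])[0]; print(v,u.min(),u.max(),(u.min()+u.max())/2, np.round(np.nanmax(P[v,u,2]),4))
hd=P[185:245,312:326].reshape(-1,3); zt=np.nanmedian(hd[:,2]); print("handle top",zt)
# centreline of handle edges on handle-top plane
E=[];
for v in range(182,250):
    u=np.where(m[v,:])[0]; E.append([(u.min()+u.max())/2+0.0,v])
L=onplane(c,E,zt)[:,:2]; vx,vy,x0,y0=cv2.fitLine(L.astype(np.float32),cv2.DIST_HUBER,0,.01,.01).ravel(); print("handle line",np.degrees(np.arctan2(vy,vx)),x0,y0)
# depth-based silhouette in tool axes
yaw=np.radians(f["rot"][2]); X=np.array([np.cos(yaw),np.sin(yaw)]);Y=np.array([np.sin(yaw),-np.cos(yaw)])
Q=P[m];Q=Q[np.isfinite(Q[:,0])&(Q[:,2]>.03)];a=(Q[:,:2]-f["pos"][:2])@X;b=(Q[:,:2]-f["pos"][:2])@Y
print("x range tool",a.min()*1e3,a.max()*1e3); 
for lo,hi in((a.max()-.024,a.max()-.004),(-.02,.02)):
    s_=(a>lo)&(a<hi);print(lo,hi,"y",b[s_].min()*1e3,b[s_].max()*1e3,np.percentile(Q[s_,2],98))
# flange positions: points higher than .058
s_=Q[:,2]>zt+.0035; h=np.histogram(a[s_]*1e3,bins=np.arange(-80,80,2)); print([(int(x),int(n)) for n,x in zip(*h) if n])
# cross-check height of tip: top view two-view triangulation of the go tip & nogo end centre
t=np.load("pics/top0.npz")["p"];ht=cv2.cvtColor(t,cv2.COLOR_RGB2HSV);mt=np.zeros((480,640),np.uint8);mt[250:305,195:275]=ht[250:305,195:275,1]<70
n,l,s,_=cv2.connectedComponentsWithStats(mt);mt=l==1+np.argmax(s[1:,4]);q=np.argwhere(mt)[:,::-1].astype(np.float32)
ct=cam("top");rc=cv2.minAreaRect(q);ax=cv2.boxPoints(rc)
w=np.argwhere(m)[:,::-1].astype(np.float32);wc=cv2.minAreaRect(w);print(rc,wc)
print("rect centre cross",cross(c,wc[0],ct,rc[0]))
# uprights/cradle: brown dark mask
E
```

```text
[ 297  123   43  166 5058]
130 303 333 318.0 0.0564
150 302 333 317.5 0.0571
160 303 333 318.0 0.0577
167 297 339 318.0 0.0613
185 304 332 318.0 0.0569
200 305 332 318.5 0.056
215 305 331 318.0 0.0555
230 305 331 318.0 0.0556
250 306 331 318.5 0.0555
262 299 339 319.0 0.0557
270 302 336 319.0 0.0617
280 302 336 319.0 0.0588
285 305 331 318.0 0.0597
handle top 0.05452495385310113
handle line -66.30073 0.538774 0.21533138
x range tool -57.97375795233546 61.84423597542773
0.03784423597542773 0.05784423597542773 y -12.875495313793735 9.126585146653246 0.05659449287950074
-0.02 0.02 y -12.028910429140884 8.820874073109652 0.05590294697081599
[(-58, 10), (-56, 17), (-54, 13), (-52, 16), (-50, 18), (-48, 14), (-46, 14), (-44, 45), (-42, 59), (-40, 5), (28, 13), (30, 66), (32, 56)]
((232.5607452392578, 277.02252197265625), (15.802896499633789, 65.62088012695312), 73.44293212890625) ((318.0, 205.5), (165.0, 42.0), 90.0)
rect centre cross (array([0.53321946, 0.22880381, 0.04675317]), np.float64(0.0010338199671989202))
```

>>> arm_command --plan '[{"fingers":8.5,"tx":-0.5,"ty":-0.17,"tz":4,"turn":-0.01},{"fingers":8.5,"tx":-0.5,"ty":-0.17,"tz":8,"turn":-0.01},{"fingers":8.5,"tx":-0.5,"ty":-0.17,"tz":11,"turn":-0.01},{"fingers":8.5,"tx":-0.5,"ty":-0.17,"tz":13.5,"turn":-0.01},{"fingers":8.5,"tx":-0.5,"ty":-0.17,"tz":15.5,"turn":-0.01},{"fingers":8.5,"tx":-0.5,"ty":-0.17,"tz":16.8,"turn":-0.01},{"fingers":8.5,"tx":-0.5,"ty":-0.17,"tz":17.4,"turn":-0.01},{"fingers":6,"tx":-0.5,"ty":-0.17,"tz":17.4,"turn":-0.01},{"fingers":4,"tx":-0.5,"ty":-0.17,"tz":17.4,"turn":-0.01},{"fingers":3,"tx":-0.5,"ty":-0.17,"tz":17.4,"turn":-0.01}]' --grip_force 60

```text
time: 5.25
position: [0.5361, 0.2216, 0.028]
tcp_rot: [179.9, 0.0, 113.8]
ft_force: [0.1, 0.2, 0.1]
finger_gap: 0.37
grip_force: 0.0
```

>>> arm_command --plan '[{"fingers":1.5,"tx":0,"ty":0,"tz":0,"turn":0},{"fingers":1,"tx":0,"ty":0,"tz":0,"turn":0},{"fingers":0.5,"tx":0,"ty":0,"tz":0,"turn":0},{"fingers":0.5,"tx":0,"ty":0,"tz":0,"turn":0},{"fingers":0.5,"tx":0,"ty":0,"tz":0,"turn":0},{"fingers":0.5,"tx":0,"ty":0,"tz":0,"turn":0},{"fingers":0.5,"tx":0,"ty":0,"tz":0,"turn":0},{"fingers":0.5,"tx":0,"ty":0,"tz":0,"turn":0},{"fingers":0.5,"tx":0,"ty":0,"tz":0,"turn":0},{"fingers":0.5,"tx":0,"ty":0,"tz":0,"turn":0}]'

```text
time: 6.5
position: [0.5361, 0.2216, 0.028]
tcp_rot: [179.9, 0.0, 113.8]
ft_force: [-0.6, -0.4, 5.1]
finger_gap: 0.225
grip_force: 59.2
```

```bash
python3 - <<'E'
from h import *
s=sensors.get_state(); print({k:np.round(s[k],4) for k in("time","position","tcp_rot","ft_force","torque","finger_gap","grip_force")})
E
```

```text
{'time': np.float64(6.5), 'position': array([0.5361, 0.2216, 0.028 ]), 'tcp_rot': array([1.799378e+02, 9.100000e-03, 1.137790e+02]), 'ft_force': array([-0.602 , -0.442 ,  5.1322]), 'torque': array([-0.1991,  0.2272, -0.0514]), 'finger_gap': np.float64(0.2252), 'grip_force': np.float64(59.1779)}
```

>>> arm_command --plan '[{"fingers":0.5,"tx":0,"ty":0,"tz":-4,"turn":0},{"fingers":0.5,"tx":0,"ty":0,"tz":-9,"turn":0},{"fingers":0.5,"tx":-3,"ty":-1.6,"tz":-11,"turn":0.01},{"fingers":0.5,"tx":-8,"ty":-4.4,"tz":-11,"turn":0.02},{"fingers":0.5,"tx":-13,"ty":-7.1,"tz":-11,"turn":0.02},{"fingers":0.5,"tx":-18.5,"ty":-10,"tz":-11,"turn":0.023},{"fingers":0.5,"tx":-24,"ty":-13,"tz":-11,"turn":0.023},{"fingers":0.5,"tx":-29.5,"ty":-16,"tz":-11,"turn":0.023},{"fingers":0.5,"tx":-35,"ty":-19,"tz":-11,"turn":0.023},{"fingers":0.5,"tx":-40,"ty":-21.7,"tz":-11,"turn":0.023}]'

```text
time: 7.75
position: [0.4974, -0.2345, 0.137]
tcp_rot: [-180.0, -0.0, 112.4]
ft_force: [0.7, 0.7, -1.1]
finger_gap: 0.221
grip_force: 61.8
```

>>> arm_command --plan '[{"fingers":0.5,"tx":-2.8,"ty":-1.55,"tz":0,"turn":0},{"fingers":0.5,"tx":-2.8,"ty":-1.55,"tz":0,"turn":0},{"fingers":0.5,"tx":-2.8,"ty":-1.55,"tz":2,"turn":0},{"fingers":0.5,"tx":-2.8,"ty":-1.55,"tz":4,"turn":0},{"fingers":0.5,"tx":-2.8,"ty":-1.55,"tz":6,"turn":0},{"fingers":0.5,"tx":-2.8,"ty":-1.55,"tz":7,"turn":0},{"fingers":0.5,"tx":-2.8,"ty":-1.55,"tz":7.7,"turn":0},{"fingers":0.5,"tx":-2.8,"ty":-1.55,"tz":7.7,"turn":0},{"fingers":0.5,"tx":-2.8,"ty":-1.55,"tz":7.7,"turn":0},{"fingers":0.5,"tx":-2.8,"ty":-1.55,"tz":7.7,"turn":0}]'

```text
time: 9.0
position: [0.4952, -0.2641, 0.0609]
tcp_rot: [180.0, 0.0, 112.5]
ft_force: [0.2, 0.8, -2.1]
finger_gap: 0.223
grip_force: 61.8
```

```bash
python3 - <<'E'
from h import *
s=sensors.get_state(); print({k:np.round(s[k],4) for k in("time","position","tcp_rot","ft_force","torque","finger_gap","grip_force")})
p1=grab("wrist","w3")[0]; p2=grab("side","s3")[0]
a=p1[0:400,200:440][:, :, ::-1]; b=cv2.resize(p2[290:420,190:340][:,:,::-1],None,fx=3.4,fy=3.07,interpolation=cv2.INTER_CUBIC)
b=cv2.resize(b,(510,400)); cv2.imwrite("pics/c3.png",np.hstack([a,b]))
E
```

```text
{'time': np.float64(9.0), 'position': array([ 0.4952, -0.2641,  0.0609]), 'tcp_rot': array([1.799609e+02, 4.470000e-02, 1.124605e+02]), 'ft_force': array([ 0.1713,  0.7648, -2.087 ]), 'torque': array([-0.0277, -0.0405, -0.0298]), 'finger_gap': np.float64(0.2234), 'grip_force': np.float64(61.8115)}
```

View pics/c3.png

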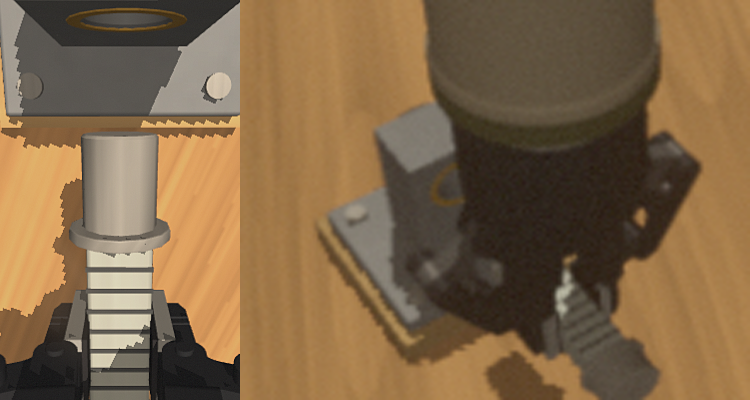

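The wrist crop shows the go end at full-image columns 282–358 (tip at row 133) and the bore ring near (327,20). The side view of the tip is hidden by the wrist.

```bash
cat > m3.py <<'E'
import sys
from h import *
f=np.load(f"pics/{sys.argv[1]}.npz");p,d=f["p"],f["d"];v0,v1=int(sys.argv[2]),int(sys.argv[3])
c=cam("wrist",dict(position=f["pos"],tcp_rot=f["rot"]));P=cloud(c,d)
K,D,W=c; R=Ro.from_euler("xyz",f["rot"],degrees=True).as_matrix(); Tt=(P-f["pos"])@R   # tool coords
hsv=cv2.cvtColor(p,cv2.COLOR_RGB2HSV)
m=np.zeros((480,640),np.uint8);m[0:45,255:400]=(hsv[0:45,255:400,1]>110)&(hsv[0:45,255:400,0]<25)
n,l,s,_=cv2.connectedComponentsWithStats(m);k=1+np.argmax(s[1:,4]);print("ring stats",s[k]);q=np.argwhere(l==k)[:,::-1].astype(np.float32)
h=cv2.convexHull(q);h=h[(h[:,0,1]>1)];e=cv2.fitEllipse(h);print("ring",e)
# ring centre: ray with face plane through housing face measured in this view
F=P[0:44,210:440].reshape(-1,3);F=F[np.isfinite(F[:,0])&(F[:,2]>.03)&(F[:,2]<.099)&(np.hypot(F[:,0]-.459,F[:,1]+.174)<.03)]
vx,vy,x0,y0=cv2.fitLine(F[:,:2].astype(np.float32),cv2.DIST_HUBER,0,.01,.01).ravel();print("face deg",np.degrees(np.arctan2(vy,vx)),len(F))
nn=np.array([-vy,vx,0]);o,dr=rays(c,[e[0]]);M=o+dr[0]*(nn@(np.array([x0,y0,0])-o))/(nn@dr[0]);print("mouth world",M.round(4),"tool mm",((M-f["pos"])@R*1e3).round(1))
E=[];
for v in range(v0,v1,3):
    g=np.where((hsv[v,250:390,1]<60)&(np.abs(Tt[v,250:390,2]+.02)<.03)&np.isfinite(P[v,250:390,0]))[0]+250
    t=Tt[v,g]; a=cv2.undistortPoints(np.array([[[g.min(),v]],[[g.max()+1,v]]],float),K,D)[:,0]
    E.append([np.nanmean(t[:,0])*1e3,g.min(),g.max(),t[:,2].min()*1e3,(t[:,1].min()+t[:,1].max())/2*1e3,(t[:,1].max()-t[:,1].min())*1e3,t[:,0].max()*1e3])
print(np.round(E,1))
E
python3 m3.py w3 135 300
```

```text
ring stats [ 266    8  121   24 1240]
ring ((326.0168151855469, 19.466638565063477), (24.281686782836914, 121.55899047851562), 89.72088623046875)
face deg 22.543911 7331
mouth world [ 0.4594 -0.1738  0.0775] tool mm [ 97.1   1.4 -16.7]
[[ 6.68e+01  2.82e+02  3.56e+02 -2.37e+01 -5.00e-01  2.16e+01  6.70e+01]
 [ 6.63e+01  2.81e+02  3.57e+02 -2.79e+01 -5.00e-01  2.21e+01  6.65e+01]
 [ 6.55e+01  2.81e+02  3.57e+02 -2.89e+01 -7.00e-01  2.22e+01  6.58e+01]
 [ 6.47e+01  2.82e+02  3.57e+02 -2.90e+01 -4.00e-01  2.19e+01  6.50e+01]
 [ 6.39e+01  2.82e+02  3.57e+02 -2.86e+01 -3.00e-01  2.18e+01  6.42e+01]
 [ 6.30e+01  2.82e+02  3.57e+02 -2.91e+01 -4.00e-01  2.19e+01  6.34e+01]
 [ 6.22e+01  2.82e+02  3.56e+02 -2.87e+01 -5.00e-01  2.17e+01  6.26e+01]
 [ 6.14e+01  2.82e+02  3.56e+02 -2.84e+01 -5.00e-01  2.17e+01  6.18e+01]
 [ 6.06e+01  2.82e+02  3.56e+02 -2.83e+01 -5.00e-01  2.18e+01  6.09e+01]
 [ 5.98e+01  2.82e+02  3.56e+02 -2.85e+01 -6.00e-01  2.19e+01  6.02e+01]
 [ 5.89e+01  2.82e+02  3.56e+02 -2.85e+01 -5.00e-01  2.20e+01  5.94e+01]
 [ 5.81e+01  2.82e+02  3.56e+02 -2.87e+01 -6.00e-01  2.21e+01
[... 2451 characters left out ...]
2 -2.77e+01 -4.00e-01  1.97e+01  2.82e+01]
 [ 2.66e+01  2.87e+02  3.51e+02 -2.76e+01 -5.00e-01  1.94e+01  2.72e+01]
 [ 2.57e+01  2.87e+02  3.51e+02 -2.79e+01 -5.00e-01  1.93e+01  2.63e+01]
 [ 2.47e+01  2.87e+02  3.51e+02 -2.76e+01 -5.00e-01  1.95e+01  2.52e+01]
 [ 2.37e+01  2.87e+02  3.51e+02 -2.75e+01 -5.00e-01  1.96e+01  2.42e+01]
 [ 2.27e+01  2.87e+02  3.51e+02 -2.74e+01 -4.00e-01  1.95e+01  2.32e+01]
 [ 2.17e+01  2.87e+02  3.51e+02 -2.74e+01 -5.00e-01  1.97e+01  2.22e+01]
 [ 1.84e+01  2.76e+02  3.63e+02 -2.79e+01 -4.00e-01  3.14e+01  2.14e+01]
 [ 1.70e+01  2.75e+02  3.63e+02 -2.79e+01 -5.00e-01  3.14e+01  2.04e+01]
 [ 1.61e+01  2.74e+02  3.64e+02 -2.74e+01 -5.00e-01  3.16e+01  1.92e+01]]
```

>>> arm_command --plan '[{"fingers":0.5,"tx":0.5,"ty":0.19,"tz":0.11,"turn":0},{"fingers":0.5,"tx":1.2,"ty":0.19,"tz":0.11,"turn":0},{"fingers":0.5,"tx":2,"ty":0.19,"tz":0.11,"turn":0},{"fingers":0.5,"tx":2.5,"ty":0.19,"tz":0.11,"turn":0},{"fingers":0.5,"tx":2.7,"ty":0.19,"tz":0.11,"turn":0},{"fingers":0.5,"tx":2.85,"ty":0.19,"tz":0.11,"turn":0},{"fingers":0.5,"tx":2.95,"ty":0.19,"tz":0.11,"turn":0},{"fingers":0.5,"tx":3.05,"ty":0.19,"tz":0.11,"turn":0},{"fingers":0.5,"tx":3.1,"ty":0.19,"tz":0.11,"turn":0},{"fingers":0.5,"tx":3.15,"ty":0.19,"tz":0.11,"turn":0}]'

```text
time: 10.35
position: [0.4847, -0.2342, 0.0593]
tcp_rot: [180.0, 0.0, 112.5]
ft_force: [-0.1, -0.5, -0.8]
finger_gap: 0.225
grip_force: 61.8
```

```bash
cat > st.py <<'E'
from h import *
s=sensors.get_state(); R=Ro.from_euler("xyz",s["tcp_rot"],degrees=True).as_matrix()
print("t",round(float(s["time"]),2),"pos",s["position"].round(4),"rot",s["tcp_rot"].round(2),"F tool",(s["ft_force"]@R).round(1),"M tool",(s["torque"]@R).round(2),"gap",round(float(s["finger_gap"]),3),s["grip_force"])
E
python3 st.py
```

```text
t 10.35 pos [ 0.4847 -0.2342  0.0593] rot [1.7998e+02 1.0000e-02 1.1246e+02] F tool [-0.4 -0.3  0.8] M tool [-0.04 -0.1  -0.02] gap 0.225 61.847097873687744
```

>>> arm_command --plan '[{"fingers":0.5,"tx":0.1,"ty":0,"tz":0,"turn":0},{"fingers":0.5,"tx":0.2,"ty":0,"tz":0,"turn":0},{"fingers":0.5,"tx":0.3,"ty":0,"tz":0,"turn":0},{"fingers":0.5,"tx":0.4,"ty":0,"tz":0,"turn":0},{"fingers":0.5,"tx":0.5,"ty":0,"tz":0,"turn":0},{"fingers":0.5,"tx":0.6,"ty":0,"tz":0,"turn":0},{"fingers":0.5,"tx":0.7,"ty":0,"tz":0,"turn":0},{"fingers":0.5,"tx":0.8,"ty":0,"tz":0,"turn":0},{"fingers":0.5,"tx":0.9,"ty":0,"tz":0,"turn":0},{"fingers":0.5,"tx":1.0,"ty":0,"tz":0,"turn":0}]'

```text
time: 11.6
position: [0.4807, -0.2249, 0.0593]
tcp_rot: [180.0, 0.0, 112.5]
ft_force: [0.4, -1.1, 1.8]
finger_gap: 0.22
grip_force: 62.0
```

```bash
python3 st.py
```

```text
t 11.6 pos [ 0.4807 -0.2249  0.0593] rot [179.99   0.   112.46] F tool [-1.2 -0.  -1.8] M tool [-0.07 -0.19  0.  ] gap 0.22 62.02013969421387
```

>>> arm_command --plan '[{"fingers":0.5,"tx":0.1,"ty":0,"tz":-0.03,"turn":0},{"fingers":0.5,"tx":0.3,"ty":0,"tz":-0.03,"turn":0},{"fingers":0.5,"tx":0.5,"ty":0,"tz":-0.03,"turn":0},{"fingers":0.5,"tx":0.7,"ty":0,"tz":-0.03,"turn":0},{"fingers":0.5,"tx":0.85,"ty":0,"tz":-0.03,"turn":0},{"fingers":0.5,"tx":1.0,"ty":0,"tz":-0.03,"turn":0},{"fingers":0.5,"tx":1.15,"ty":0,"tz":-0.03,"turn":0},{"fingers":0.5,"tx":1.25,"ty":0,"tz":-0.03,"turn":0},{"fingers":0.5,"tx":1.35,"ty":0,"tz":-0.03,"turn":0},{"fingers":0.5,"tx":1.4,"ty":0,"tz":-0.03,"turn":0}]'

```text
time: 12.85
position: [0.4753, -0.2119, 0.0595]
tcp_rot: [-180.0, -0.0, 112.5]
ft_force: [0.3, -0.8, -1.3]
finger_gap: 0.223
grip_force: 62.0
```

```bash
python3 st.py
```

```text
t 12.85 pos [ 0.4753 -0.2119  0.0595] rot [-1.8000e+02 -1.0000e-02  1.1247e+02] F tool [-0.8 -0.   1.3] M tool [-0.06 -0.12 -0.01] gap 0.223 61.969181299209595
```

>>> arm_command --plan '[{"fingers":0.5,"tx":0.03,"ty":0,"tz":0,"turn":0},{"fingers":0.5,"tx":0.06,"ty":0,"tz":0,"turn":0},{"fingers":0.5,"tx":0.09,"ty":0,"tz":0,"turn":0},{"fingers":0.5,"tx":0.12,"ty":0,"tz":0,"turn":0},{"fingers":0.5,"tx":0.14,"ty":0,"tz":0,"turn":0},{"fingers":0.5,"tx":0.16,"ty":0,"tz":0,"turn":0},{"fingers":0.5,"tx":0.17,"ty":0,"tz":0,"turn":0},{"fingers":0.5,"tx":0.18,"ty":0,"tz":0,"turn":0},{"fingers":0.5,"tx":0.19,"ty":0,"tz":0,"turn":0},{"fingers":0.5,"tx":0.2,"ty":0,"tz":0,"turn":0}]'

```text
time: 14.1
position: [0.4746, -0.2101, 0.0595]
tcp_rot: [180.0, -0.0, 112.5]
ft_force: [0.5, -1.3, -0.8]
finger_gap: 0.217
grip_force: 61.9
```

```bash
python3 st.py
```

```text
t 14.1 pos [ 0.4746 -0.2101  0.0595] rot [180.    -0.   112.46] F tool [-1.4 -0.   0.8] M tool [-0.05 -0.07 -0.  ] gap 0.217 61.94242000579834
```

>>> arm_command --plan '[{"fingers":0.5,"tx":0.01,"ty":0,"tz":0,"turn":0},{"fingers":0.5,"tx":0.02,"ty":0,"tz":0,"turn":0},{"fingers":0.5,"tx":0.03,"ty":0,"tz":0,"turn":0},{"fingers":0.5,"tx":0.04,"ty":0,"tz":0,"turn":0},{"fingers":0.5,"tx":0.05,"ty":0,"tz":0,"turn":0},{"fingers":0.5,"tx":0.06,"ty":0,"tz":0,"turn":0},{"fingers":0.5,"tx":0.07,"ty":0,"tz":0,"turn":0},{"fingers":0.5,"tx":0.08,"ty":0,"tz":0,"turn":0},{"fingers":0.5,"tx":0.08,"ty":0,"tz":0,"turn":0},{"fingers":0.5,"tx":0.08,"ty":0,"tz":0,"turn":0}]'

```text
time: 15.35
position: [0.4744, -0.2098, 0.0596]
tcp_rot: [180.0, 0.0, 112.4]
ft_force: [3.3, -4.4, -4.3]
finger_gap: 0.224
grip_force: 61.7
```

```bash
python3 st.py
```

```text
t 15.35 pos [ 0.4744 -0.2098  0.0596] rot [1.7998e+02 4.0000e-02 1.1244e+02] F tool [-5.3  1.4  4.3] M tool [-0.19 -1.08 -0.02] gap 0.224 61.72181725502014
```

>>> arm_command --plan '[{"fingers":0.5,"tx":0.01,"ty":0,"tz":0,"turn":0},{"fingers":0.5,"tx":0.02,"ty":0,"tz":0,"turn":0},{"fingers":0.5,"tx":0.03,"ty":0,"tz":0,"turn":0},{"fingers":0.5,"tx":0.04,"ty":0,"tz":0,"turn":0},{"fingers":0.5,"tx":0.05,"ty":0,"tz":0,"turn":0},{"fingers":0.5,"tx":0.05,"ty":0,"tz":0,"turn":0},{"fingers":0.5,"tx":0.05,"ty":0,"tz":0,"turn":0},{"fingers":0.5,"tx":0.05,"ty":0,"tz":0,"turn":0},{"fingers":0.5,"tx":0.05,"ty":0,"tz":0,"turn":0},{"fingers":0.5,"tx":0.05,"ty":0,"tz":0,"turn":0}]'

```text
time: 16.6
position: [0.4744, -0.2098, 0.0597]
tcp_rot: [180.0, 0.1, 112.4]
ft_force: [3.4, -5.7, -3.8]
finger_gap: 0.225
grip_force: 61.5
```

```bash
python3 st.py
```

```text
t 16.6 pos [ 0.4744 -0.2098  0.0597] rot [1.7997e+02 7.0000e-02 1.1242e+02] F tool [-6.6  0.9  3.8] M tool [-0.27 -1.46 -0.03] gap 0.225 61.52693510055542
```

```bash
python3 - <<'E'
from h import *
p,d,c=grab("wrist","w4"); f=np.load("pics/w4.npz");P=cloud(c,d);R=Ro.from_euler("xyz",f["rot"],degrees=True).as_matrix();T=((P-f["pos"])@R*1e3)
T=T.reshape(-1,3);Z=P[...,2].ravel();C=abs(T[:,1])<9
h=T[C&(abs(Z-.1014)<.003)];print("block top front edge x",np.percentile(h[:,0],[0.5,2]), len(h))
for x in range(20,64,2):
    s=C&(T[:,0]>=x)&(T[:,0]<x+2); print(x,round(float(np.nanmax(Z[s]))*1e3,1) if s.any() else None,end="; ")
E
```

```text
block top front edge x [38.96466342 39.57423831] 10913
20 87.9; 22 87.6; 24 87.6; 26 87.6; 28 87.6; 30 87.2; 32 87.6; 34 None; 36 None; 38 103.4; 40 103.2; 42 103.5; 44 103.3; 46 103.5; 48 103.6; 50 103.9; 52 103.5; 54 103.5; 56 103.8; 58 103.5; 60 103.6; 62 103.7;
```

>>> arm_command --plan '[{"fingers":0.5,"tx":-0.2,"ty":0,"tz":0,"turn":0},{"fingers":0.5,"tx":-0.8,"ty":0,"tz":0,"turn":0},{"fingers":0.5,"tx":-1.6,"ty":0,"tz":0,"turn":0},{"fingers":0.5,"tx":-2.4,"ty":0,"tz":0,"turn":0},{"fingers":0.5,"tx":-3.2,"ty":0,"tz":0,"turn":0},{"fingers":0.5,"tx":-4,"ty":0,"tz":0,"turn":0},{"fingers":0.5,"tx":-5,"ty":0,"tz":0,"turn":0},{"fingers":0.5,"tx":-6,"ty":0,"tz":0,"turn":0},{"fingers":0.5,"tx":-6.1,"ty":0,"tz":0,"turn":0},{"fingers":0.5,"tx":-6.1,"ty":0,"tz":0,"turn":0.1}]'

```text
time: 17.9
position: [0.4973, -0.2652, 0.0593]
tcp_rot: [180.0, -0.0, 106.6]
ft_force: [0.5, 1.1, -2.2]
finger_gap: 0.224
grip_force: 61.8
```

```bash
python3 st.py; python3 - <<'E'
from h import *
grab("wrist","w5")
E
python3 m3.py w5 135 160
```

```text
t 17.9 pos [ 0.4973 -0.2652  0.0593] rot [ 1.8000e+02 -3.0000e-02  1.0662e+02] F tool [0.9 0.8 2.2] M tool [ 0.05  0.06 -0.01] gap 0.224 61.765851974487305
ring stats [255   0  91  28 899]
ring ((284.5144348144531, 12.329854965209961), (27.40334129333496, 121.86929321289062), 84.50721740722656)
face deg 22.519138 6104
mouth world [ 0.4599 -0.1736  0.0776] tool mm [ 98.5  -9.6 -18.2]
[[ 6.67e+01  2.83e+02  3.56e+02 -2.30e+01 -2.00e-01  2.13e+01  6.69e+01]
 [ 6.62e+01  2.81e+02  3.57e+02 -2.83e+01 -5.00e-01  2.22e+01  6.65e+01]
 [ 6.54e+01  2.81e+02  3.57e+02 -2.84e+01 -5.00e-01  2.22e+01  6.57e+01]
 [ 6.46e+01  2.82e+02  3.57e+02 -2.87e+01 -3.00e-01  2.18e+01  6.49e+01]
 [ 6.38e+01  2.81e+02  3.57e+02 -2.90e+01 -4.00e-01  2.25e+01  6.42e+01]
 [ 6.30e+01  2.82e+02  3.57e+02 -2.93e+01 -2.00e-01  2.20e+01  6.34e+01]
 [ 6.22e+01  2.82e+02  3.56e+02 -2.87e+01 -5.00e-01  2.17e+01  6.26e+01]
 [ 6.14e+01  2.82e+02  3.56e+02 -2.87e+01 -5.00e-01  2.17e+01  6.18e+01]
 [ 6.05e+01  2.82e+02  3.56e+02 -2.86e+01 -5.00e-01  2.19e+01  6.09e+01]]
```

>>> arm_command --plan '[{"fingers":0.5,"tx":0,"ty":0,"tz":0,"turn":0.17},{"fingers":0.5,"tx":0,"ty":0,"tz":0,"turn":0.35},{"fingers":0.5,"tx":0,"ty":0,"tz":0,"turn":0.53},{"fingers":0.5,"tx":0,"ty":0,"tz":0,"turn":0.71},{"fingers":0.5,"tx":0,"ty":0,"tz":0,"turn":0.89},{"fingers":0.5,"tx":0,"ty":0,"tz":0,"turn":1.07},{"fingers":0.5,"tx":0,"ty":0,"tz":0,"turn":1.25},{"fingers":0.5,"tx":0,"ty":0,"tz":0,"turn":1.43},{"fingers":0.5,"tx":0,"ty":0,"tz":0,"turn":1.6},{"fingers":0.5,"tx":0,"ty":0,"tz":0,"turn":1.6}]'

```text
time: 19.2
position: [0.4974, -0.2648, 0.0595]
tcp_rot: [-180.0, 0.0, 15.2]
ft_force: [-0.3, 0.0, -2.4]
finger_gap: 0.225
grip_force: 61.7
```

>>> arm_command --plan '[{"fingers":0.5,"tx":0,"ty":0,"tz":0,"turn":0.17},{"fingers":0.5,"tx":0,"ty":0,"tz":0,"turn":0.35},{"fingers":0.5,"tx":0,"ty":0,"tz":0,"turn":0.53},{"fingers":0.5,"tx":0,"ty":0,"tz":0,"turn":0.71},{"fingers":0.5,"tx":0,"ty":0,"tz":0,"turn":0.89},{"fingers":0.5,"tx":0,"ty":0,"tz":0,"turn":1.07},{"fingers":0.5,"tx":0,"ty":0,"tz":0,"turn":1.25},{"fingers":0.5,"tx":0,"ty":0,"tz":0,"turn":1.44},{"fingers":0.5,"tx":0,"ty":0,"tz":0,"turn":1.44},{"fingers":0.5,"tx":0,"ty":0,"tz":0,"turn":1.44}]'

```text
time: 20.45
position: [0.4974, -0.2651, 0.0595]
tcp_rot: [180.0, 0.0, -67.1]
ft_force: [0.9, 0.7, -2.7]
finger_gap: 0.223
grip_force: 61.7
```

```bash
python3 st.py; python3 - <<'E'
from h import *
s=sensors.get_state();R=Ro.from_euler("xyz",s["tcp_rot"],degrees=True).as_matrix()
# mouth from seated pose: TCP seated, gauge y offset -0.4 in tool then
a=np.radians(112.43);X=np.array([np.cos(a),np.sin(a)]);Y=np.array([np.sin(a),-np.cos(a)])
M=np.array([.4744,-.2098])+.039*X-.0004*Y; print("mouth",M, "tool rel mm",(np.r_[M,.0768]-s["position"])@R*1e3)
p,d,c=grab("wrist","w6")
p2=grab("side","s6")[0]; cv2.imwrite("pics/s6c.png",cv2.resize(p2[290:400,190:330][:,:,::-1],None,fx=5,fy=5,interpolation=cv2.INTER_CUBIC))
E
```

```text
t 20.45 pos [ 0.4974 -0.2651  0.0595] rot [ 1.800e+02  1.000e-02 -6.707e+01] F tool [-0.3 -1.1  2.7] M tool [ 0.03 -0.   -0.01] gap 0.223 61.73779249191284
mouth [ 0.45914964 -0.17390311] tool rel mm [-98.87437     -0.29982457 -17.30839649]
```

View pics/w6.png

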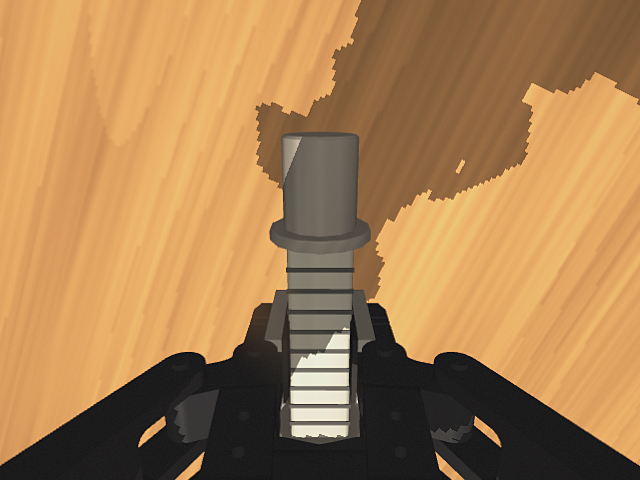

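The wrist view shows the go end now pointing away from the housing, towards the camera (tip at row 133, axis at column 320). The no-go end therefore faces the mouth.

>>> arm_command --plan '[{"fingers":0.5,"tx":-0.5,"ty":0.05,"tz":0,"turn":0.008},{"fingers":0.5,"tx":-1.3,"ty":0.05,"tz":0,"turn":0.008},{"fingers":0.5,"tx":-2.1,"ty":0.05,"tz":0,"turn":0.008},{"fingers":0.5,"tx":-2.9,"ty":0.05,"tz":0,"turn":0.008},{"fingers":0.5,"tx":-3.5,"ty":0.05,"tz":0,"turn":0.008},{"fingers":0.5,"tx":-4,"ty":0.05,"tz":0,"turn":0.008},{"fingers":0.5,"tx":-4.2,"ty":0.05,"tz":0,"turn":0.008},{"fingers":0.5,"tx":-4.35,"ty":0.05,"tz":0,"turn":0.008},{"fingers":0.5,"tx":-4.4,"ty":0.05,"tz":0,"turn":0.008},{"fingers":0.5,"tx":-4.4,"ty":0.05,"tz":0,"turn":0.008}]'

```text
time: 21.8
position: [0.4801, -0.225, 0.0595]
tcp_rot: [-180.0, -0.0, -67.9]
ft_force: [0.1, 0.3, -2.0]
finger_gap: 0.224
grip_force: 61.7
```

```bash
python3 st.py; python3 - <<'E'
from h import *
s=sensors.get_state();R=Ro.from_euler("xyz",s["tcp_rot"],degrees=True).as_matrix()
print("tool rel mm",(np.r_[.45915,-.1739,.0768]-s["position"])@R*1e3)
E
```

```text
t 21.8 pos [ 0.4801 -0.225   0.0595] rot [-180.     -0.    -67.91] F tool [-0.2 -0.2  2. ] M tool [-0.02  0.01 -0.02] gap 0.224 61.73879384994507
tool rel mm [-55.16936234   0.18390997 -17.30290489]
```

>>> arm_command --plan '[{"fingers":0.5,"tx":0,"ty":0.02,"tz":0,"turn":-0.006},{"fingers":0.5,"tx":-0.04,"ty":0.02,"tz":0,"turn":-0.006},{"fingers":0.5,"tx":-0.08,"ty":0.02,"tz":0,"turn":-0.006},{"fingers":0.5,"tx":-0.12,"ty":0.02,"tz":0,"turn":-0.006},{"fingers":0.5,"tx":-0.15,"ty":0.02,"tz":0,"turn":-0.006},{"fingers":0.5,"tx":-0.18,"ty":0.02,"tz":0,"turn":-0.006},{"fingers":0.5,"tx":-0.2,"ty":0.02,"tz":0,"turn":-0.006},{"fingers":0.5,"tx":-0.22,"ty":0.02,"tz":0,"turn":-0.006},{"fingers":0.5,"tx":-0.24,"ty":0.02,"tz":0,"turn":-0.006},{"fingers":0.5,"tx":-0.25,"ty":0.02,"tz":0,"turn":-0.006}]'

```text
time: 23.05
position: [0.4789, -0.2225, 0.0595]
tcp_rot: [-180.0, 0.0, -67.6]
ft_force: [-0.2, 0.5, -1.2]
finger_gap: 0.221
grip_force: 61.7
```

```bash
python3 st.py
```

```text
t 23.05 pos [ 0.4789 -0.2225  0.0595] rot [-180.      0.    -67.56] F tool [-0.5  0.   1.2] M tool [-0.02 -0.04  0.  ] gap 0.221 61.73928380012512
```

>>> arm_command --plan '[{"fingers":0.5,"tx":-0.01,"ty":0,"tz":0,"turn":0},{"fingers":0.5,"tx":-0.02,"ty":0,"tz":0,"turn":0},{"fingers":0.5,"tx":-0.03,"ty":0,"tz":0,"turn":0},{"fingers":0.5,"tx":-0.04,"ty":0,"tz":0,"turn":0},{"fingers":0.5,"tx":-0.05,"ty":0,"tz":0,"turn":0},{"fingers":0.5,"tx":-0.06,"ty":0,"tz":0,"turn":0},{"fingers":0.5,"tx":-0.07,"ty":0,"tz":0,"turn":0},{"fingers":0.5,"tx":-0.08,"ty":0,"tz":0,"turn":0},{"fingers":0.5,"tx":-0.08,"ty":0,"tz":0,"turn":0},{"fingers":0.5,"tx":-0.08,"ty":0,"tz":0,"turn":0}]'

```text
time: 24.3
position: [0.4787, -0.2221, 0.0596]
tcp_rot: [-180.0, -0.0, -67.6]
ft_force: [1.0, -2.4, -2.9]
finger_gap: 0.224
grip_force: 61.7
```

```bash
python3 st.py
```

```text
t 24.3 pos [ 0.4787 -0.2221  0.0596] rot [-1.7999e+02 -2.0000e-02 -6.7570e+01] F tool [ 2.6 -0.   2.9] M tool [ 0.03  0.64 -0.01] gap 0.224 61.663384437561035
```

>>> arm_command --plan '[{"fingers":0.5,"tx":-0.02,"ty":0,"tz":0,"turn":0},{"fingers":0.5,"tx":-0.04,"ty":0,"tz":0,"turn":0},{"fingers":0.5,"tx":-0.06,"ty":0,"tz":0,"turn":0},{"fingers":0.5,"tx":-0.06,"ty":0,"tz":0,"turn":0},{"fingers":0.5,"tx":-0.06,"ty":0,"tz":0,"turn":0},{"fingers":0.5,"tx":-0.06,"ty":0,"tz":0,"turn":0},{"fingers":0.5,"tx":-0.06,"ty":0,"tz":0,"turn":0},{"fingers":0.5,"tx":-0.06,"ty":0,"tz":0,"turn":0},{"fingers":0.5,"tx":-0.06,"ty":0,"tz":0,"turn":0},{"fingers":0.5,"tx":-0.06,"ty":0,"tz":0,"turn":0}]'

```text
time: 25.55
position: [0.4787, -0.2221, 0.0597]
tcp_rot: [-180.0, -0.1, -67.6]
ft_force: [2.0, -5.6, -4.1]
finger_gap: 0.217
grip_force: 61.5
```

```bash
python3 st.py
```

```text
t 25.55 pos [ 0.4787 -0.2221  0.0597] rot [-1.7997e+02 -7.0000e-02 -6.7590e+01] F tool [6.  0.3 4.1] M tool [ 0.13  1.35 -0.04] gap 0.217 61.534881591796875
```

>>> arm_command --plan '[{"fingers":0.5,"tx":-0.02,"ty":0,"tz":0,"turn":0},{"fingers":0.5,"tx":-0.02,"ty":0,"tz":0,"turn":0},{"fingers":0.5,"tx":-0.02,"ty":0,"tz":0,"turn":0},{"fingers":0.5,"tx":-0.02,"ty":0,"tz":0,"turn":0},{"fingers":0.5,"tx":-0.02,"ty":0,"tz":0,"turn":0},{"fingers":0.5,"tx":-0.02,"ty":0,"tz":0,"turn":0},{"fingers":0.5,"tx":-0.02,"ty":0,"tz":0,"turn":0},{"fingers":0.5,"tx":-0.02,"ty":0,"tz":0,"turn":0},{"fingers":0.5,"tx":-0.02,"ty":0,"tz":0,"turn":0},{"fingers":0.5,"tx":-0.02,"ty":0,"tz":0,"turn":0}]'

```text
time: 26.8
position: [0.4787, -0.2221, 0.0598]
tcp_rot: [-180.0, -0.1, -67.6]
ft_force: [2.6, -6.8, -4.7]
finger_gap: 0.223
grip_force: 61.5
```

```bash
python3 st.py; python3 st.py
```

```text
t 26.8 pos [ 0.4787 -0.2221  0.0598] rot [-1.7996e+02 -9.0000e-02 -6.7600e+01] F tool [7.3 0.2 4.7] M tool [0.12 1.45 0.  ] gap 0.223 61.50186896324158
t 26.8 pos [ 0.4787 -0.2221  0.0598] rot [-1.7996e+02 -9.0000e-02 -6.7600e+01] F tool [7.3 0.2 4.7] M tool [0.12 1.45 0.  ] gap 0.223 61.50186896324158
```

>>> arm_command --plan '[{"fingers":0.5,"tx":0,"ty":0,"tz":0,"turn":0},{"fingers":0.5,"tx":0,"ty":0,"tz":0,"turn":0},{"fingers":0.5,"tx":0,"ty":0,"tz":0,"turn":0},{"fingers":0.5,"tx":0,"ty":0,"tz":0,"turn":0},{"fingers":0.5,"tx":0,"ty":0,"tz":0,"turn":0},{"fingers":0.5,"tx":0,"ty":0,"tz":0,"turn":0},{"fingers":0.5,"tx":0,"ty":0,"tz":0,"turn":0},{"fingers":0.5,"tx":0,"ty":0,"tz":0,"turn":0},{"fingers":0.5,"tx":0,"ty":0,"tz":0,"turn":0},{"fingers":0.5,"tx":0,"ty":0,"tz":0,"turn":0}]'

```text
time: 28.05
position: [0.4787, -0.2221, 0.0598]
tcp_rot: [-180.0, -0.1, -67.6]
ft_force: [3.5, -5.3, -5.2]
finger_gap: 0.216
grip_force: 61.5
```

```bash
python3 st.py; python3 - <<'E'
from h import *
# view from the wrist of the gauge in hand: tip x, axis y (gauge pose in tool), no picture viewed
grab("wrist","w7")
E
python3 m3.py w7 135 160 2>&1 | tail -10; python3 - <<'E'
p=__import__("cv2").imread("pics/w7.png");print(p.shape)
E
```

```text
t 28.05 pos [ 0.4787 -0.2221  0.0598] rot [-1.7996e+02 -1.0000e-01 -6.7600e+01] F tool [ 6.2 -1.3  5.2] M tool [0.17 1.52 0.  ] gap 0.216 61.50177240371704
ring stats [ 255    0  145   45 6525]
Traceback (most recent call last):
  File "m3.py", line 9, in <module>
    h=cv2.convexHull(q);h=h[(h[:,0,1]>1)];e=cv2.fitEllipse(h);print("ring",e)
                                            ~~~~~~~~~~~~~~^^^
cv2.error: OpenCV(4.12.0) /io/opencv/modules/imgproc/src/shapedescr.cpp:361: error: (-201:Incorrect size of input array) There should be at least 5 points to fit the ellipse in function 'fitEllipseNoDirect'

(480, 640, 3)
```

>>> arm_command --plan '[{"fingers":0.5,"tx":0.2,"ty":0,"tz":0,"turn":0},{"fingers":0.5,"tx":1.2,"ty":0,"tz":0,"turn":0},{"fingers":0.5,"tx":3,"ty":0,"tz":0,"turn":0},{"fingers":0.5,"tx":4.5,"ty":0,"tz":-2,"turn":0},{"fingers":0.5,"tx":5,"ty":0,"tz":-6,"turn":0},{"fingers":0.5,"tx":5,"ty":0,"tz":-9,"turn":-0.1},{"fingers":0.5,"tx":3,"ty":-1,"tz":-9,"turn":-0.28},{"fingers":0.5,"tx":-2,"ty":-3,"tz":-9,"turn":-0.46},{"fingers":0.5,"tx":-7,"ty":-5.5,"tz":-9,"turn":-0.64},{"fingers":0.5,"tx":-12,"ty":-8,"tz":-9,"turn":-0.82}]'

```text
time: 29.35
position: [0.5069, -0.0791, 0.1497]
tcp_rot: [-180.0, -0.0, -20.3]
ft_force: [0.4, -1.0, -1.6]
finger_gap: 0.224
grip_force: 61.7
```

```bash
cat > to.py <<'E'
from h import *
import sys
T=np.array([.5361,.2216,.13]); s=sensors.get_state();R=Ro.from_euler("xyz",s["tcp_rot"],degrees=True).as_matrix()
print("t",s["time"],"pos",s["position"].round(4),"rot",s["tcp_rot"].round(2),"shift cm",((T-s["position"])@R*100).round(2),"turn",np.radians(((s["tcp_rot"][2]-float(sys.argv[1]))+180)%360-180).round(4))
E
python3 to.py 113.8
```

```text
t 29.35 pos [ 0.5069 -0.0791  0.1497] rot [-1.7998e+02 -2.0000e-02 -2.0320e+01] shift cm [ -7.7  -29.21   1.98] turn -2.3408
```

>>> arm_command --plan '[{"fingers":0.5,"tx":-1.3,"ty":-5,"tz":0,"turn":-0.18},{"fingers":0.5,"tx":-2.6,"ty":-10,"tz":0,"turn":-0.36},{"fingers":0.5,"tx":-3.9,"ty":-15,"tz":0,"turn":-0.54},{"fingers":0.5,"tx":-5.2,"ty":-20,"tz":0,"turn":-0.72},{"fingers":0.5,"tx":-6.5,"ty":-25,"tz":0,"turn":-0.9},{"fingers":0.5,"tx":-7.3,"ty":-28,"tz":0,"turn":-1.08},{"fingers":0.5,"tx":-7.7,"ty":-29.2,"tz":0,"turn":-1.26},{"fingers":0.5,"tx":-7.7,"ty":-29.2,"tz":0,"turn":-1.44},{"fingers":0.5,"tx":-7.7,"ty":-29.2,"tz":0,"turn":-1.62},{"fingers":0.5,"tx":-7.7,"ty":-29.2,"tz":0,"turn":-1.8}]'

```text
time: 30.6
position: [0.538, 0.2199, 0.1493]
tcp_rot: [-180.0, -0.0, 82.8]
ft_force: [0.1, -0.0, -1.9]
finger_gap: 0.222
grip_force: 61.7
```

```bash
python3 to.py 113.8
```

```text
t 30.6 pos [0.538  0.2199 0.1493] rot [-1.7996e+02 -2.0000e-02  8.2810e+01] shift cm [ 0.14 -0.21  1.93] turn -0.5408
```

>>> arm_command --plan '[{"fingers":0.5,"tx":0.15,"ty":-0.2,"tz":1,"turn":-0.18},{"fingers":0.5,"tx":0.15,"ty":-0.2,"tz":2,"turn":-0.36},{"fingers":0.5,"tx":0.15,"ty":-0.2,"tz":2,"turn":-0.54},{"fingers":0.5,"tx":0.15,"ty":-0.2,"tz":2,"turn":-0.54},{"fingers":0.5,"tx":0.15,"ty":-0.2,"tz":3,"turn":-0.54},{"fingers":0.5,"tx":0.15,"ty":-0.2,"tz":3,"turn":-0.54},{"fingers":0.5,"tx":0.15,"ty":-0.2,"tz":3,"turn":-0.54},{"fingers":0.5,"tx":0.15,"ty":-0.2,"tz":3,"turn":-0.54},{"fingers":0.5,"tx":0.15,"ty":-0.2,"tz":3,"turn":-0.54},{"fingers":0.5,"tx":0.15,"ty":-0.2,"tz":3,"turn":-0.54}]'

```text
time: 31.85
position: [0.5353, 0.2226, 0.1197]
tcp_rot: [180.0, -0.0, 113.5]
ft_force: [0.4, 0.6, -1.9]
finger_gap: 0.218
grip_force: 61.7
```

```bash
python3 to.py 113.8; python3 - <<'E'
from h import *
p,d,c=grab("wrist","w8")
f=np.load("pics/w8.npz");P=cloud(c,d);R=Ro.from_euler("xyz",f["rot"],degrees=True).as_matrix();T=((P-f["pos"])@R*1e3).reshape(-1,3);Z=P[...,2].ravel()
# cradle in w2 (gauge present): upright tops (wood) by height, in present tool coords
g=np.load("pics/w2.npz");c2=cam("wrist",dict(position=g["pos"],tcp_rot=g["rot"]));P2=cloud(c2,g["d"]);h2=cv2.cvtColor(g["p"],cv2.COLOR_RGB2HSV)
m=(h2[...,1]>90)&(P2[...,2]>.043)&(P2[...,2]<.06);m[:, :270]=0;m[:,370:]=0;m[300:]=0;m[:140]=0
q=(P2[m]-f["pos"])@R*1e3
for s in(q[q[:,0]>0],q[q[:,0]<0]): print("upright x",np.percentile(s[:,0],[2,98]).round(1),"y",np.percentile(s[:,1],[1,99]).round(1),len(s),"inner slot",s[s[:,1]<0,1].max().round(1),s[s[:,1]>0,1].min().round(1))
E
```

```text
t 31.85 pos [0.5353 0.2226 0.1197] rot [179.98  -0.   113.49] shift cm [-0.12  0.04 -1.03] turn -0.0055
upright x [19.5 46.7] y [-26.   27.1] 489 inner slot -11.0 10.2
upright x [-54.  -24.4] y [-25.8  26.6] 450 inner slot -5.5 4.3
```

>>> arm_command --plan '[{"fingers":0.5,"tx":-0.17,"ty":0.06,"tz":1.5,"turn":-0.005},{"fingers":0.5,"tx":-0.17,"ty":0.06,"tz":3,"turn":-0.005},{"fingers":0.5,"tx":-0.17,"ty":0.06,"tz":4.5,"turn":-0.005},{"fingers":0.5,"tx":-0.17,"ty":0.06,"tz":6,"turn":-0.005},{"fingers":0.5,"tx":-0.17,"ty":0.06,"tz":7,"turn":-0.005},{"fingers":0.5,"tx":-0.17,"ty":0.06,"tz":7.8,"turn":-0.005},{"fingers":0.5,"tx":-0.17,"ty":0.06,"tz":8.4,"turn":-0.005},{"fingers":0.5,"tx":-0.17,"ty":0.06,"tz":8.8,"turn":-0.005},{"fingers":0.5,"tx":-0.17,"ty":0.06,"tz":8.95,"turn":-0.005},{"fingers":0.5,"tx":-0.17,"ty":0.06,"tz":8.95,"turn":-0.005}]'

```text
time: 33.15
position: [0.5365, 0.2213, 0.0302]
tcp_rot: [180.0, -0.0, 113.8]
ft_force: [-0.3, 0.1, -2.0]
finger_gap: 0.224
grip_force: 61.8
```

```bash
python3 st.py
```

```text
t 33.15 pos [0.5365 0.2213 0.0302] rot [179.98  -0.   113.78] F tool [ 0.2 -0.2  2. ] M tool [-0.07  0.03 -0.06] gap 0.224 61.7630410194397
```

>>> arm_command --plan '[{"fingers":0.5,"tx":0,"ty":0,"tz":0.05,"turn":0},{"fingers":0.5,"tx":0,"ty":0,"tz":0.1,"turn":0},{"fingers":0.5,"tx":0,"ty":0,"tz":0.14,"turn":0},{"fingers":0.5,"tx":0,"ty":0,"tz":0.17,"turn":0},{"fingers":0.5,"tx":0,"ty":0,"tz":0.2,"turn":0},{"fingers":0.5,"tx":0,"ty":0,"tz":0.22,"turn":0},{"fingers":0.5,"tx":0,"ty":0,"tz":0.24,"turn":0},{"fingers":0.5,"tx":0,"ty":0,"tz":0.26,"turn":0},{"fingers":0.5,"tx":0,"ty":0,"tz":0.27,"turn":0},{"fingers":0.5,"tx":0,"ty":0,"tz":0.27,"turn":0}]'

```text
time: 34.4
position: [0.5364, 0.2212, 0.028]
tcp_rot: [180.0, 0.0, 113.8]
ft_force: [-4.0, -2.3, 7.1]
finger_gap: 0.222
grip_force: 62.9
```

```bash
python3 st.py
```

```text
t 34.4 pos [0.5364 0.2212 0.028 ] rot [1.7999e+02 2.0000e-02 1.1378e+02] F tool [-0.5 -4.6 -7.2] M tool [ 0.93 -0.1  -0.04] gap 0.222 62.901538610458374
```

>>> arm_command --plan '[{"fingers":0.5,"tx":0,"ty":-0.03,"tz":-0.02,"turn":0},{"fingers":0.5,"tx":0,"ty":-0.06,"tz":-0.03,"turn":0},{"fingers":0.5,"tx":0,"ty":-0.09,"tz":-0.03,"turn":0},{"fingers":0.5,"tx":0,"ty":-0.1,"tz":-0.03,"turn":0},{"fingers":0.5,"tx":0,"ty":-0.1,"tz":-0.03,"turn":0},{"fingers":0.5,"tx":0,"ty":-0.1,"tz":-0.03,"turn":0},{"fingers":0.5,"tx":0,"ty":-0.1,"tz":-0.03,"turn":0},{"fingers":0.5,"tx":0,"ty":-0.1,"tz":-0.03,"turn":0},{"fingers":0.5,"tx":0,"ty":-0.1,"tz":-0.03,"turn":0},{"fingers":0.5,"tx":0,"ty":-0.1,"tz":-0.03,"turn":0}]'

```text
time: 35.65
position: [0.536, 0.2211, 0.028]
tcp_rot: [179.9, -0.0, 113.8]
ft_force: [4.8, 1.5, 5.6]
finger_gap: 0.222
grip_force: 62.6
```

```bash
python3 st.py; python3 - <<'E'
from h import *
grab("wrist","w9")
E
```

```text
t 35.65 pos [0.536  0.2211 0.028 ] rot [ 1.7993e+02 -1.0000e-02  1.1378e+02] F tool [-0.6  5.  -5.5] M tool [-0.9  -0.05 -0.01] gap 0.222 62.61755704879761
```

View pics/w9.png

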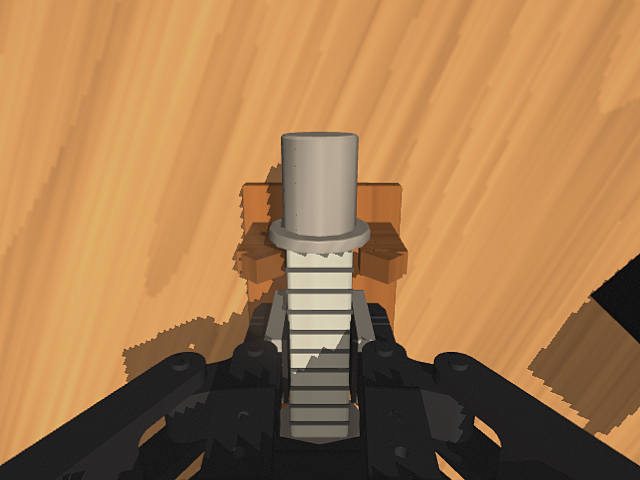

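The gauge sits centred in the slots: axis at column 320, uprights symmetric at columns 240–405 around row 255, and the flange just outside the upright. It rests there with a small load, so I release it.

>>> arm_command --plan '[{"fingers":0.5,"tx":0,"ty":0.05,"tz":0,"turn":0},{"fingers":0.5,"tx":0,"ty":0.05,"tz":0,"turn":0},{"fingers":2.5,"tx":0,"ty":0.05,"tz":0,"turn":0},{"fingers":3.5,"tx":0,"ty":0.05,"tz":0,"turn":0},{"fingers":5,"tx":0,"ty":0.05,"tz":0,"turn":0},{"fingers":7,"tx":0,"ty":0.05,"tz":0,"turn":0},{"fingers":8.5,"tx":0,"ty":0.05,"tz":0,"turn":0},{"fingers":8.5,"tx":0,"ty":0.05,"tz":0,"turn":0},{"fingers":8.5,"tx":0,"ty":0.05,"tz":0,"turn":0},{"fingers":8.5,"tx":0,"ty":0.05,"tz":0,"turn":0}]' --grip_force 20

```text
time: 36.95
position: [0.536, 0.221, 0.0277]
tcp_rot: [180.0, -0.0, 113.8]
ft_force: [-0.8, 0.4, 0.0]
finger_gap: 0.999
grip_force: 0.0
```

```bash
python3 st.py
```

```text
t 36.95 pos [0.536  0.221  0.0277] rot [179.99  -0.   113.78] F tool [ 0.7 -0.5 -0. ] M tool [ 0.03  0.02 -0.01] gap 0.999 0.0
```

>>> arm_command --plan '[{"fingers":8.5,"tx":0,"ty":0,"tz":-1,"turn":0},{"fingers":8.5,"tx":0,"ty":0,"tz":-3,"turn":0},{"fingers":8.5,"tx":0,"ty":0,"tz":-6,"turn":0},{"fingers":8.5,"tx":0,"ty":0,"tz":-10,"turn":0},{"fingers":8.5,"tx":0,"ty":0,"tz":-14,"turn":0},{"fingers":8.5,"tx":0,"ty":0,"tz":-17,"turn":0},{"fingers":8.5,"tx":0,"ty":0,"tz":-17.4,"turn":0},{"fingers":8.5,"tx":0,"ty":0,"tz":-17.4,"turn":0},{"fingers":8.5,"tx":0,"ty":0,"tz":-17.4,"turn":0},{"fingers":8.5,"tx":0,"ty":0,"tz":-17.4,"turn":0}]'

```text
time: 38.2
position: [0.5355, 0.2208, 0.2007]
tcp_rot: [-179.9, -0.0, 113.8]
ft_force: [-0.3, -0.0, -0.5]
finger_gap: 0.997
grip_force: 0.0
```

```bash
python3 st.py; python3 - <<'E'
from h import *
p,d,c=grab("wrist","w10");P=cloud(c,d);print("handle top z",np.nanmedian(P[185:245,312:326,2]))
E
```

```text
t 38.2 pos [0.5355 0.2208 0.2007] rot [-1.7990e+02 -1.0000e-02  1.1378e+02] F tool [ 0.1 -0.3  0.5] M tool [-0.02 -0.03  0.01] gap 0.997 0.0
handle top z 0.054630447226429124
```

View pics/w10.png

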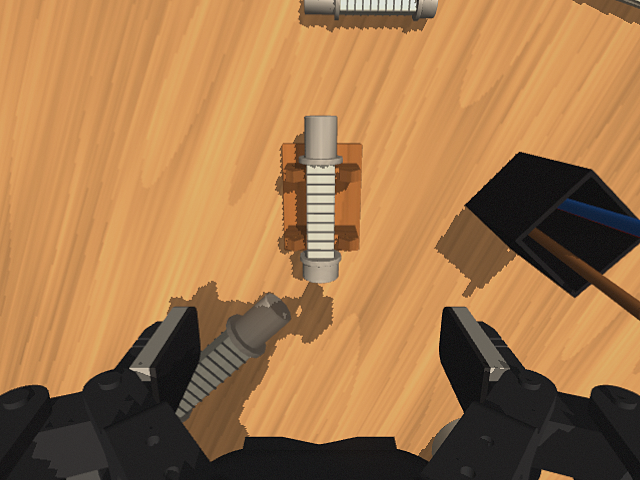

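The gauge lies level in both slots, from (320,116) to (320,280), with its handle top at 54.6 mm as before. Nothing else has moved.

```bash
python3 -c "
from bench import r
print(r.sign_off())"
```

```text
the job is handed in; nothing more can be done
None
```

The job is handed in at about 38 s: the go end seated fully at about 6–7 N, the no-go end was refused under about 6–7 N for over a second, and the gauge is back in its cradle with nothing else moved.

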